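# Hang a bottle cradle on a slotted cellar display stand

## Task

Hang the bottle cradle (the one with two steel claws and an upright wooden handle plate) on the slotted stand: hook both claws through the top pair of slots, then press it straight down until the stand's brass spring latch snaps back out over the cradle's lower bar and the claws are fully home (the bar then holds the small tab under the latch down), and let go. The height of the slots is only roughly known, so feel for them, and work gently: never ram or force the cradle against the stand. Leave the wine glass, the jar, the dish and the plain wooden bottle rest where they are.

Things in the scene. Friction and masses are not known exactly. Their poses are not given: they have to be found in the camera images.
- cradle: Bottle cradle, 0.28 to 0.48 kg, upright on the table: steel back plate 150 x 74 x 6 mm with two claws at its rear, two wooden arms forward to a low cross bar, wooden handle plate on top; 130 deep, 135 high. Origin: underside, centre of the plate's rear face. x forward (away from the claws), y along the plate, z up. Its lower bar (82 wide, 6 x 6) lies under a window in the plate, 8 to 14 mm up.
- cradle_grip (a point): Grip point in the cradle's upright handle plate: 14 mm thick (x), 70 wide (y), 65 to 135 mm above the cradle's underside. The point is mid-thickness, mid-width, 20 mm below the top edge, 115 above the underside, 13 mm in front (+x) of and 63 above cradle_claws. Axes as the cradle. Grip from above, fingers closing along x.
- cradle_claws (a point): Point half-way between the claws, on the plate's rear face (origin x, y), at the underside of the claws' necks, 52 mm above the cradle's underside. Claws at y = +55 and -55, each 8 mm wide: a neck 8 high runs 13 mm back (-x); at its end a lip 5 thick hangs 20 mm below the neck (28 mm high over all, 8 mm free between plate and lip). Axes as the cradle.
- stand: Fixed stand: wooden base 120 x 170 x 30 mm, two posts, each with an upright steel strip 5 thick, 34 wide, centred at y = +55 and -55, tops about 224 mm above the table. Each strip has 3 slots 14 wide, 32 high, 60 mm apart; the top pair is used. Origin on the table below the middle of the strips' front face; x out of that face, to where the cradle hangs (claws go in along -x), z up.
- stand_slots (a point): On the strips' front face, mid between them, at the NOMINAL top-slot lower edge, 177 mm up. Both strips sit up to 12 mm higher or lower: the true edge is not measured. Axes as the stand. With cradle axes parallel, claws pass when cradle_claws is 20 to 24 mm above the true edge, within 3 mm sideways; with the plate at the strips (x 0 to 2 mm) it then goes down 20 mm until the necks rest.
- latch (a joint): Brass spring tongue between the strips, set with them, hinged at its top; its tip, 36 wide, stands 7 mm out of their front face. Value: rad pushed in, 0 out, about 0.5 flush. Going down, the cradle's lower bar pushes it in (about 5 to 15 N down, more than the cradle's weight) over the last 15 mm or so; with the cradle home it springs out over the bar (1.5 mm play) and locks.
- tab (a joint): Small brass indicator tab, 20 mm wide, under the latch, standing 6 mm out of the strips' front face and set with them. Value: m pushed down; 0 up, about 0.004 when the cradle is home, its lower bar holding it down (about 1 N).
- rest: Plain wooden bottle rest, loose bystander: two runners with two cross bars, 120 x 130 x 50 mm, no claws, no handle; origin under its centre, z up.
- goblet: Wine glass, standing, 72 mm diameter, 165 mm high; loose bystander; origin under its centre.
- corks: Amber glass jar with cork lid, 80 mm diameter, 100 mm high; loose bystander; origin under its centre.
- dish: Terracotta bowl, 100 mm diameter, 35 mm high; loose bystander; origin under its centre.
Things that resemble listed ones, but are neither listed nor needed, are in the scene too. There is more than one size of the cradle; the job needs the larger.

How it is judged:
By the outcome, as a careful person would: the job done as asked, in the order asked, and still so for the second after the job is handed in, with the robot touching nothing.
It also fails if it takes over 64 s, if anything falls off the work surface, if the arm or the gripper's body presses on something with over 40 N, if the wrist force passes 120 N, or if a joint passes its speed limit or range.

## Robot

A 6-joint arm with a two-finger parallel gripper is mounted at the origin on the work surface. World frame = base frame: x ahead of the robot, y to its left, z up, the work surface at z = 0. Lengths are in mm, angles in rad, forces in N, time in s.
With the tool pointing down it reaches from about 300 to 775 mm from the base axis. Payload 14.6 kg.
Tool frame: the origin (TCP) lies at the very end of the fingers, on their centre line; the grasp point (between the pads) lies 19 mm behind it; y points along the fingers, z is the direction in which the jaws open and shut, and the axes are right-handed (so a half turn about y gives the same grasp; the last joint's range is limited). The gripper opens to 94 mm and grips with 3 to 60 N. Pads are 16 mm wide; open, the fingers measure 119 mm over their backs; the gripper's body (75 mm by 177 mm) begins 78 mm behind the grasp point.
Start: joints at [1.266, 0.3, 1.521, -0, 1.321, -0.067], TCP at [129.559, 534.513, 205.446] pointing down, gripper open.
Joint ranges: [-3.03, 3.03], [-0.79, 2.21], [0.23, 2.52], [-1.04, 4.18], [0, 3.07], [-2.55, 2.55]. Speed limits (rad/s): [2.22, 2.22, 2.57, 3.14, 3.14, 3.14].

## Interface

Orientations are given as [roll, pitch, yaw] about the fixed x, y, z axes, in that order (R = Rz(yaw) Ry(pitch) Rx(roll)).
In Python, from cell import monitor, optics, manip gives the robot as it stands.
- The arm moves only by the shell command python3 -m creep 'ROWS' [FORCE]. ROWS is JSON, a list of rows, each an object of numbers: "tx", "ty", "tz": the shift along the tool's x, y, z scaled (see below); "turn": the turn about the tool's y scaled (see below); "fingers": the finger opening in mm, from 0 to 94. In form: [{"tx": .., "ty": .., "tz": .., "turn": .., "fingers": ..}, ...]. A call has 1 to 20 rows; each row is the pose to reach, as a shift and turn from the pose measured when the call began, along the tool's axes at that moment, turning the shorter way round; what a row does not reach only later rows make up. The controller multiplies each number of a shift by 200 mm and each number of a turn by pi rad. A row lasts 1/10 s, in which the tool goes at most 50 mm and 8.59 degrees, less where a joint would pass 70% of its speed; a pose out of reach is approached as far as the arm can. A call with a number of a shift or a turn outside -1 to 1 is refused whole. A call with a gripper value outside its range is refused whole. The fingers move at their own pace and stop on an object; FORCE is the grip in N (left out, the last holds). Time passes only in rows, so rows that repeat a pose let the fingers close. It gives the time, the measured TCP pose, the force and the opening at its end, in the units of the state.
- monitor.read_state(): the state, without advancing time (a new reading comes with each control period).
- optics.camera(name): name is "scene" or "top" or "wrist"; returns a dict with "frame" (384x512x3 uint8, red, green, blue), "range_z" (384x512 float32, mm along the optical axis (not along the pixel's ray), 0 where there is no reading), "fx", "fy", "cx", "cy" (pixels), "distortion" ([k1, k2, p1, p2, k3] as OpenCV has them; the pictures are not rectified), "R" (3x3) and "t" (3): a world point X has camera coordinates R X + t; the wrist camera has in their place "mount" (4x4, takes a point from camera to tool coordinates, whose origin is the TCP and whose axes are the tool frame's). Camera axes: x right, y down, z forward; pixel columns grow to the right and rows downward; lengths in mm; the calibration is good to about 2 mm. A picture is of the moment at which its call begins: read the wrist's pose just before it.
- manip.sign_off(): hands the job in, once; it reports no verdict.
The state is a dict: "clock": time; "joints": joint angles; "qd": joint speeds; "effort": joint torques, N m; "eef_pos": TCP position; "eef_rot": TCP orientation; "wrist_force": force on the tool from outside, world axes, zero at the start; "moment": the same for the moment, N m; "finger_gap": finger opening in mm.
Only numpy, scipy, OpenCV 4.12 (cv2) and the standard library are available. Lean on these libraries where they do the work, as an engineer would, in place of code of your own. Each camera call takes 0.05 s, during which the arm holds its last target.

## Working session

There is one attempt and no reset: what is moved stays moved. The work goes in short steps, Python scripts to look and compute and a shell command to move; the robot and the scene stay as the last step left them, time stands still between calls to the robot, and variables do not carry over. Pictures are saved under pics/ and viewed, and the job is handed in when it is done.

```bash
mkdir -p pics; ls
python3 - <<'E'
from cell import monitor, optics
import cv2,numpy as np
s=monitor.read_state();print(s)
for n in ("scene","top","wrist"):
    c=optics.camera(n);np.save(f'pics/{n}0.npy',c,allow_pickle=True)
    cv2.imwrite(f'pics/{n}0.png',cv2.cvtColor(c['frame'],cv2.COLOR_RGB2BGR))
    print(n,{k:np.round(v,3).tolist() for k,v in c.items() if k not in('frame','range_z')})
E
```

```text
pics
{'clock': 0.0, 'joints': array([ 1.26641769e+00,  3.00495427e-01,  1.52160823e+00,  2.08771581e-05,
        1.32066953e+00, -6.66085070e-02]), 'qd': array([ 0.00060727, -0.00163497,  0.0012992 , -0.00024041, -0.00110363,
       -0.00060721]), 'effort': array([ 1.59705891e-03, -5.31809735e+01, -3.52733624e+01,  7.08385441e-02,
        2.43708916e-02, -9.34445234e-05]), 'eef_pos': array([129.46689343, 534.27086953, 204.86149619]), 'eef_rot': array([-1.57197289e+00,  9.87516223e-05, -2.37775366e-01]), 'wrist_force': array([-1.20479885,  0.16172922, -0.49630288]), 'moment': array([ 0.01706435, -0.01006715, -0.01164948]), 'finger_gap': 94.02130976152878}
scene {'fx': 387.463, 'fy': 387.463, 'cx': 259.484, 'cy': 187.602, 'distortion': [-0.054, 0.0, 0.0, 0.0, 0.0], 'R': [[-0.775, 0.631, -0.022], [0.402, 0.467, -0.788], [-0.487, -0.62, -0.616]], 't': [400.11, -155.67, 1679.344]}
top {'fx': 359.454, 'fy': 359.454, 'cx': 258.229, 'cy': 192.631, 'distortion': [-0.076, 0.0, 0.0, 0.0, 0.0], 'R': [[0.009, -1.0, 0.005], [-0.974, -0.01, -0.228], [0.228, -0.003, -0.974]], 't': [45.128, 605.613, 920.212]}
wrist {'fx': 314.22, 'fy': 314.22, 'cx': 255.3, 'cy': 183.953, 'distortion': [-0.039, 0.0, 0.0, 0.0, 0.0], 'mount': [[-0.0, 0.971, 0.24, -70.333], [-0.0, -0.24, 0.971, -178.744], [1.0, 0.0, 0.0, 1.239], [0.0, 0.0, 0.0, 1.0]]}
```

View pics/scene0.png

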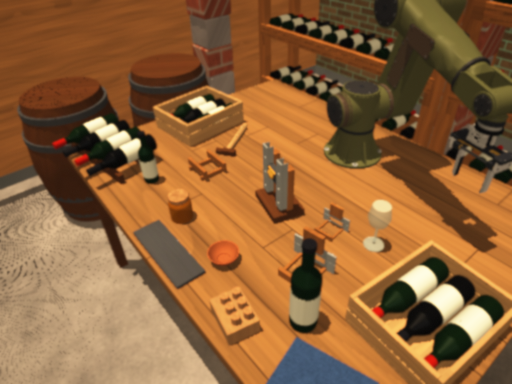

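View pics/top0.png

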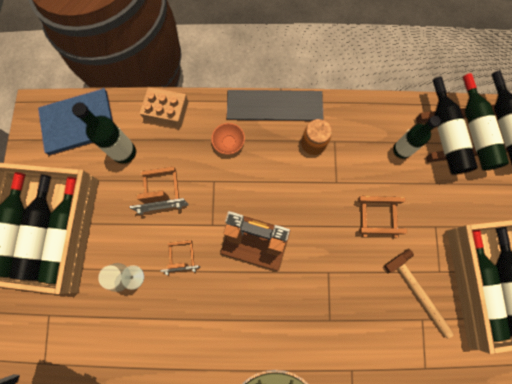

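View pics/wrist0.png

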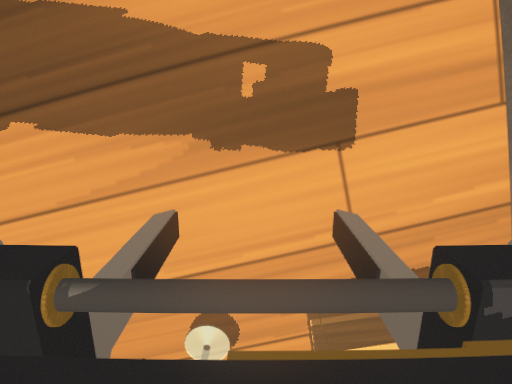

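The top view shows two cradle candidates: one at about (160,193), the other at about (181,258). The plain rest is at (381,215) and the stand at (255,240). I'll enlarge all of these.

```bash
cat > h.py <<'E'
import numpy as np,cv2
from scipy.spatial.transform import Rotation as Ro
def load(f): return np.load(f,allow_pickle=True).item()
def K(c): return np.array([[c['fx'],0,c['cx']],[0,c['fy'],c['cy']],[0,0,1.]])
def und(c,p): return cv2.undistortPoints(np.array(p,float).reshape(-1,1,2),K(c),np.array(c['distortion'])).reshape(-1,2)
def world(c,p,pose=None,z=None):
    p=np.array(p,float).reshape(-1,2); n=und(c,p); r=np.c_[n,np.ones(len(n))]
    if 'R' in c: R=np.array(c['R']).T; o=-R@np.array(c['t'])
    else:
        Rt=Ro.from_euler('xyz',pose[1]).as_matrix();M=np.array(c['mount']);R=Rt@M[:3,:3];o=Rt@M[:3,3]+pose[0]
    if z is None:
        d=c['range_z'][p[:,1].round().astype(int),p[:,0].round().astype(int)][:,None]
        return (r*d)@R.T+o
    w=r@R.T
    return o+w*((np.array(z)-o[2])/w[:,2])[:,None]
def proj(c,X):
    return cv2.projectPoints(np.array(X,float).reshape(-1,1,3),cv2.Rodrigues(np.array(c['R']))[0],np.array(c['t'],float),K(c),np.array(c['distortion']))[0].reshape(-1,2)
def cloud(c,pose=None):
    v,u=np.nonzero(c['range_z']>0); return np.c_[u,v],world(c,np.c_[u,v],pose)
E
python3 - <<'E'
from h import *
c=load('pics/top0.npy');f=c['frame'][:,:,::-1]
cv2.imwrite('pics/crop_t.png',cv2.resize(f[155:285,120:300],None,fx=4.4,fy=4.4,interpolation=cv2.INTER_CUBIC))
s=load('pics/scene0.npy');g=s['frame'][:,:,::-1]
cv2.imwrite('pics/crop_s.png',cv2.resize(g[135:285,240:400],None,fx=4,fy=4,interpolation=cv2.INTER_CUBIC))
uv,X=cloud(c)
for n,(u0,u1,v0,v1) in dict(big=(120,195,160,222),small=(155,205,235,282),stand=(215,295,205,275)).items():
    m=(uv[:,0]>u0)&(uv[:,0]<u1)&(uv[:,1]>v0)&(uv[:,1]<v1)&(X[:,2]>12)
    P=X[m]; print(n,P.min(0).round(),P.max(0).round())
    print(np.histogram(P[:,2],bins=range(10,250,10))[0])
E
```

```text
big [548. 255.  12.] [712. 462. 138.]
[192  96 110  37  60  70 151  27  28  26  29  28 148   0   0   0   0   0
   0   0   0   0   0]
small [385. 212.  12.] [478. 311.  97.]
[40 46 11 39 40  5  6 12 63  0  0  0  0  0  0  0  0  0  0  0  0  0  0]
stand [397. -37.  12.] [546. 153. 234.]
[  5 774 639  17  16  29  13  19  17  24  23  44  32  42  58 355  40  52
 178 188  25  48  83]
```

View pics/crop_t.png

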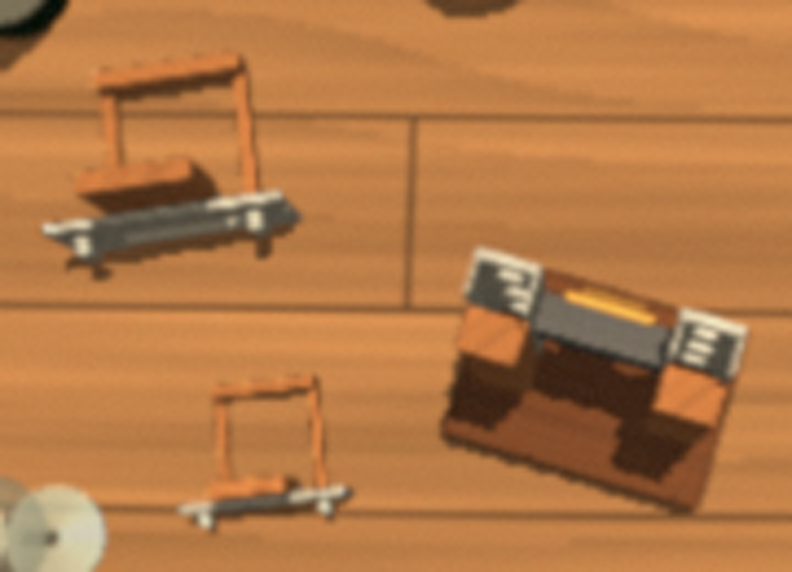

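View pics/crop_s.png

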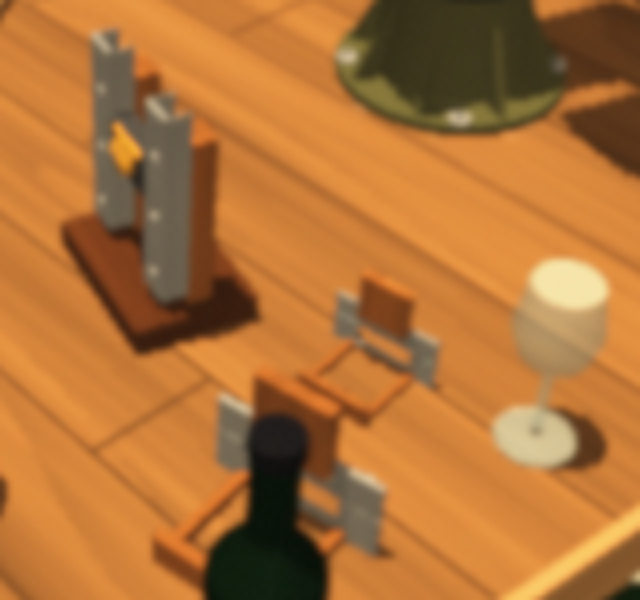

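The larger cradle, at (160,193) in the top view, has the wooden handle plate (top at 135 mm), steel plate and claws. The one at (181,258) is the same shape but only 97 mm high, so it's the decoy. Next I'll measure the poses.

Run:
```python
from h import *
c=load('pics/top0.npy');s=load('pics/scene0.npy')
def sel(c,b,z0,z1):
    uv,X=cloud(c);m=(uv[:,0]>b[0])&(uv[:,0]<b[1])&(uv[:,1]>b[2])&(uv[:,1]<b[3])&(X[:,2]>z0)&(X[:,2]<z1);return uv[m],X[m]
def rect(n,P):
    r=cv2.minAreaRect(P[:,:2].astype(np.float32));print(n,len(P),'mean',P.mean(0).round(1),'rect',np.round(r[0],1),np.round(r[1],1),'ang',round(r[2],1))
    d=P[:,:2]-P[:,:2].mean(0);w=np.linalg.svd(d,full_matrices=0)[2][0];print('  dir deg',np.degrees(np.arctan2(w[1],w[0])).round(1))
u,P=sel(c,(120,195,160,222),127,140);rect('handle top',P)
u,P=sel(c,(120,195,160,222),66,82);rect('plate top',P)
u,P=sel(c,(120,195,160,222),12,60);print(P[:,:2].min(0),P[:,:2].max(0))
u,P=sel(c,(215,295,205,275),210,245)
rect('strips top',P); 
f=c['frame'][u[:,1],u[:,0]].astype(int)
for i in range(0,len(P),4):print(u[i],P[i].round(),f[i])
# bottle
u,P=sel(c,(70,140,95,168),200,400);rect('bottle',P);print(P.max(0))
u,P=sel(s,(285,325,230,335),100,400);print('bottle scene',P.mean(0),P.min(0),P.max(0))
```

```text
handle top 158 mean [582.2 330.2 134.7] rect [582.6 330.5] [14.9 67.4] ang 9.1
  dir deg 100.0
plate top 174 mean [573.2 328.5  73.8] rect [577.7 330.6] [ 17.2 148.7] ang 9.8
  dir deg -80.2
[547.67508881 255.22179879] [711.66692728 461.73830567]
strips top 156 mean [498.2  55.1 227.7] rect [492.1  52.8] [144.   26.3] ang 73.8
  dir deg 74.2
[229 211] [524. 117. 229.] [203 168 129]
[231 212] [521. 112. 233.] [222 196 160]
[229 213] [519. 117. 234.] [199 184 154]
[233 213] [519. 108. 231.] [229 211 175]
[228 214] [517. 119. 233.] [173 152 124]
[232 214] [518. 110. 229.] [177 163 138]
[236 214] [517. 101. 231.] [230 215 179]
[228 215] [515. 119. 228.] [142 124 102]
[233 215] [517. 109. 220.] [143 133 111]
[237 215] [515.  99. 231.] [221 204 170]
[241 215] [515.  90. 231.] [223 197 160]
[236 216] [515. 102. 219.] [184 170 143]
[240 216] [513.  92. 231.] [206 190 160]
[227 217] [510. 121. 234.] [172 151 122]
[241 217] [511.  90. 226.] [182 169 142]
[241 218] [508.  89. 232.] [166 154 129]
[241 219] [506.  89. 233.] [174 161 136]
[241 220] [503.  89. 233.] [161 149 124]
[241 221] [502.  9
[... 411 characters left out ...]
. 232.] [232 209 170]
[281 229] [485.  -1. 225.] [188 175 145]
[285 229] [484. -10. 229.] [233 219 184]
[289 229] [484. -19. 232.] [220 177 134]
[285 230] [483. -10. 226.] [180 167 140]
[289 230] [482. -19. 230.] [203 170 133]
[287 231] [481. -15. 220.] [159 146 122]
[288 232] [477. -16. 232.] [176 155 126]
[287 234] [474. -15. 220.] [165 146 121]
[272 236] [469.  19. 227.] [108  98  82]
[286 238] [464. -12. 229.] [164 146 119]
bottle 659 mean [737.2 454.1 250.7] rect [739.9 455.9] [44.2 60.3] ang 51.5
  dir deg 137.4
[771.30403306 487.3185636  304.51582654]
bottle scene [737.54764948 459.81741437 188.70663345] [570.37420419 299.60455616 100.00237276] [781.08604465 500.6429898  301.86774104]
```

```bash
cat >> h.py <<'E'
def shift(st,target,toolz_deg=None):
    R=Ro.from_euler('xyz',st['eef_rot']).as_matrix()
    d=R.T@(np.array(target)-st['eef_pos'])/200
    zy=np.degrees(np.arctan2(R[1,2],R[0,2]))
    out=dict(tx=d[0],ty=d[1],tz=d[2])
    if toolz_deg is not None: out['turn']=(-(toolz_deg-zy)/180)
    return {k:round(float(v),4) for k,v in out.items()},'toolz now',round(zy,2)
E
python3 - <<'E'
from h import *
from cell import monitor
print(shift(monitor.read_state(),(582.4,330.4,190),10))
c=load('pics/top0.npy');s=load('pics/scene0.npy')
uv,X=cloud(s)
m=(uv[:,0]>255)&(uv[:,0]<296)&(uv[:,1]>140)&(uv[:,1]<215)&(X[:,2]>50)&(X[:,2]<240)
uv,X=uv[m],X[m]
a=np.radians(-15.8);ex=np.array([np.cos(a),np.sin(a)]);ey=np.array([-ex[1],ex[0]])
u=X[:,:2]@ex;v=X[:,:2]@ey
for lo in range(-220-0,240,5):
    pass
print('along y',v.min(),v.max())
col=s['frame'][uv[:,1],uv[:,0]].astype(int);gray=(col.max(1)-col.min(1)<45)
print(np.histogram(u[gray],bins=np.arange(400,560,5)))
f=gray&(np.abs(u-np.median(u[gray]))<15)
P=X[f];
for k in range(4):
    cen=P.mean(0);n=np.linalg.svd(P-cen,full_matrices=0)[2][2];r=(P-cen)@n;P=P[abs(r)<2.5*r.std()]
print('plane n',n,'deg',np.degrees(np.arctan2(n[1],n[0])),'c',cen,'std',r.std(),len(P))
print('tops',np.percentile(X[:,2],[90,95,98,100]))
print('v hist',np.histogram(P[:,:2]@ey,bins=np.arange(90,290,6)))
t,Xt=cloud(c);m=(t[:,0]>215)&(t[:,0]<295)&(t[:,1]>205)&(t[:,1]<275)&(Xt[:,2]>222);Q=Xt[m]
print('top cam',len(Q),'v',np.percentile(Q[:,:2]@ey,[0,2,5,50,95,98,100]),'u',np.percentile(Q[:,:2]@ex,[0,50,95,100]),'z',np.median(Q[:,2]),np.histogram(Q[:,:2]@ey,bins=20))
E
```

```text
({'tx': 2.441, 'ty': 0.0755, 'tz': -0.4575, 'turn': 0.3688}, 'toolz now', np.float64(76.38))
along y 109.22975883148298 260.41387896830304
(array([  0,   0,   0,   0,   0,   0,   0,   0,   6,  74, 108, 117, 106,
       314,  77,   0,   0,   0,   0,   0,   0,   0,   0,   0,   0,   0,
         0,   0,   0,   0,   0]), array([400, 405, 410, 415, 420, 425, 430, 435, 440, 445, 450, 455, 460,
       465, 470, 475, 480, 485, 490, 495, 500, 505, 510, 515, 520, 525,
       530, 535, 540, 545, 550, 555]))
plane n [ 0.96150679 -0.27463197  0.00905439] deg -15.940754186230826 c [502.2272464   72.90419571 145.78089207] std 6.378411675483336 725
tops [216.09403624 224.14127247 229.24478566 233.08033318]
v hist (array([  0,   0,   0,   6,   8,  31,  12,  20,  55, 118,   6,   2,   3,
         3,   3,   3,   1,   3,   6,   6,   3,   1,  44,  52,  21,  19,
        41, 215,  43,   0,   0,   0,   0]), array([ 90,  96, 102, 108, 114, 120, 126, 132, 138, 144, 150, 156, 162,
       168, 174, 180, 186, 192, 198, 204, 210, 216, 222, 228, 234, 240,
       246, 252, 258, 264, 270, 276, 282, 288]))
top cam 125 v [112.82380637 113.14813109 113.8304786  222.93536499 255.2657278
 256.12304958 256.73331352] u [445.5296744  467.87021714 471.72532162 472.67719526] z 230.96104552843292 (array([19,  8,  9,  9, 15,  0,  0,  0,  0,  0,  0,  0,  0,  0,  0, 18,  8,
        9,  9, 21]), array([112.82380637, 120.01928172, 127.21475708, 134.41023244,
       141.6057078 , 148.80118316, 155.99665851, 163.19213387,
       170.38760923, 177.58308459, 184.77855994, 191.9740353 ,
       199.16951066, 206.36498602, 213.56046138, 220.75593673,
       227.95141209, 235.14688745, 242.34236281, 249.53783816,
       256.73331352]))
```

```bash
python3 -m creep '[{"tx":0.1,"tz":-0.02},{"tx":0.3,"tz":-0.06},{"tx":0.5,"tz":-0.1,"turn":0.04},{"tx":0.7,"tz":-0.14,"turn":0.08},{"tx":0.9,"tz":-0.18,"turn":0.12},{"tx":1.0,"tz":-0.2,"turn":0.16},{"tx":1.0,"tz":-0.2,"turn":0.2}]'
python3 - <<'E'
from h import *
from cell import monitor
print(shift(monitor.read_state(),(582.4,330.4,190),10))
E
```

```text
({'tx': 2.441, 'ty': 0.0755, 'tz': -0.4575, 'turn': 0.3688}, 'toolz now', np.float64(76.38))$[0]: bad value
```

```bash
python3 -m creep '[{"tx":0.1,"ty":0,"tz":-0.02,"turn":0,"fingers":94},{"tx":0.3,"ty":0,"tz":-0.06,"turn":0,"fingers":94},{"tx":0.5,"ty":0,"tz":-0.1,"turn":0.04,"fingers":94},{"tx":0.7,"ty":0,"tz":-0.14,"turn":0.08,"fingers":94},{"tx":0.9,"ty":0,"tz":-0.18,"turn":0.12,"fingers":94},{"tx":1.0,"ty":0,"tz":-0.2,"turn":0.16,"fingers":94},{"tx":1.0,"ty":0,"tz":-0.2,"turn":0.2,"fingers":94}]'
python3 - <<'E'
from h import *
from cell import monitor
print(shift(monitor.read_state(),(582.4,330.4,190),10))
E
```

```text
clock: 0.85
eef_pos: [316.6, 447.0, 204.7]
eef_rot: [-1.572, -0.001, -0.874]
wrist_force: [-0.8, -0.7, -0.3]
finger_gap: 93.7
({'tx': 1.2997, 'ty': 0.0737, 'tz': 0.6456, 'turn': 0.1661}, 'toolz now', np.float64(39.9))
```

```bash
python3 -m creep '[{"tx":0.2,"ty":0,"tz":0.1,"turn":0.04,"fingers":94},{"tx":0.4,"ty":0,"tz":0.2,"turn":0.08,"fingers":94},{"tx":0.6,"ty":0,"tz":0.3,"turn":0.12,"fingers":94},{"tx":0.8,"ty":0,"tz":0.4,"turn":0.166,"fingers":94},{"tx":0.98,"ty":0,"tz":0.49,"turn":0.166,"fingers":94},{"tx":1.0,"ty":0,"tz":0.6,"turn":0.166,"fingers":94},{"tx":1.0,"ty":0,"tz":0.645,"turn":0.166,"fingers":94},{"tx":1.0,"ty":0,"tz":0.645,"turn":0.166,"fingers":94}]'
python3 - <<'E'
from h import *
from cell import monitor,optics
s=monitor.read_state()
print(shift(s,(582.4,330.4,190),10))
c=optics.camera('wrist');np.save('pics/wrist1.npy',c,allow_pickle=True)
np.save('pics/wrist1s.npy',s,allow_pickle=True)
cv2.imwrite('pics/wrist1.png',c['frame'][:,:,::-1])
E
```

```text
clock: 1.65
eef_pos: [544.4, 376.3, 203.7]
eef_rot: [-1.573, -0.002, -1.396]
wrist_force: [-0.4, -0.1, -0.0]
finger_gap: 94.0
({'tx': 0.2589, 'ty': 0.0686, 'tz': 0.1474, 'turn': -0.0}, 'toolz now', np.float64(10.0))
```

View pics/wrist1.png

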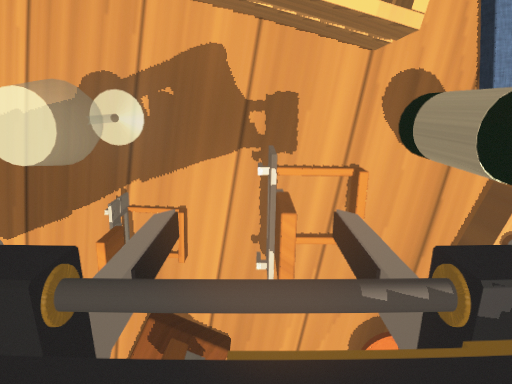

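The wrist view shows the large cradle with claws at (264,171) and (262,266) and the handle plate at about (288,235), between the open fingers. I'll cross-check its pose with this view.

Run:
```python
from h import *
c=load('pics/wrist1.npy');s=load('pics/wrist1s.npy');pose=(s['eef_pos'],s['eef_rot'])
uv,X=cloud(c,pose)
m=(uv[:,0]>230)&(uv[:,0]<320)&(uv[:,1]>140)&(uv[:,1]<278)
for n,a,b in(('handle',126,142),('plate',68,80),('claws/neck',52,66)):
    k=m&(X[:,2]>a)&(X[:,2]<b);P=X[k]
    r=cv2.minAreaRect(P[:,:2].astype(np.float32));d=P[:,:2]-P[:,:2].mean(0);w=np.linalg.svd(d,full_matrices=0)[2][0]
    print(n,len(P),P.mean(0).round(1),np.round(r[0],1),np.round(r[1],1),round(r[2],1),np.degrees(np.arctan2(w[1],w[0])).round(1),uv[k].min(0),uv[k].max(0))
```

```text
handle 1147 [578.2 338.3 133.9] [579.  336.2] [14.3 62.2] 9.3 -80.7 [278 209] [296 277]
plate 813 [568.4 341.9  73.3] [575.3 337.9] [ 19.4 137.3] 9.3 -81.2 [268 153] [289 277]
claws/neck 309 [562.  337.8  58.9] [566.4 338.2] [ 26.5 134.2] 9.5 -81.9 [257 151] [283 268]
```

```bash
python3 - <<'E'
from h import *
from cell import monitor
print(shift(monitor.read_state(),(581.3,330.5,170),9.5))
E
python3 -m creep '[{"tx":0.1,"ty":0,"tz":0.06,"turn":0,"fingers":94},{"tx":0.2,"ty":0.05,"tz":0.12,"turn":0.002,"fingers":94},{"tx":0.257,"ty":0.1,"tz":0.142,"turn":0.003,"fingers":94},{"tx":0.257,"ty":0.165,"tz":0.142,"turn":0.003,"fingers":94},{"tx":0.257,"ty":0.165,"tz":0.142,"turn":0.003,"fingers":94}]'
python3 - <<'E'
from h import *
from cell import monitor,optics
s=monitor.read_state()
print(shift(s,(581.3,330.5,96),9.5))
c=optics.camera('wrist');np.save('pics/wrist2.npy',c,allow_pickle=True)
np.save('pics/wrist2s.npy',s,allow_pickle=True)
cv2.imwrite('pics/wrist2.png',c['frame'][:,:,::-1])
E
```

```text
({'tx': 0.2577, 'ty': 0.1698, 'tz': 0.1451, 'turn': 0.0029}, 'toolz now', np.float64(10.03))
clock: 2.2
eef_pos: [579.3, 330.5, 168.6]
eef_rot: [-1.576, -0.003, -1.405]
wrist_force: [-0.4, -1.1, 0.4]
finger_gap: 94.2
({'tx': 0.0007, 'ty': 0.363, 'tz': 0.0116, 'turn': -0.0}, 'toolz now', np.float64(9.5))
```

View pics/wrist2.png

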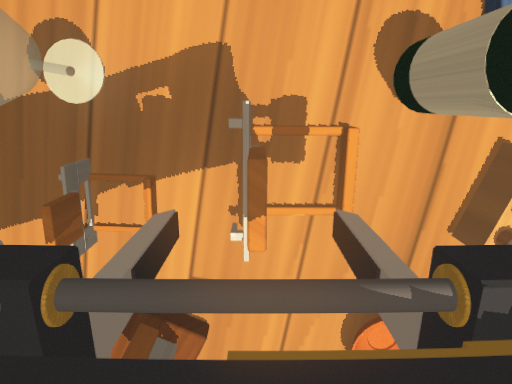

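The whole cradle is in view now: plate along column 246, handle from (248,148) to (267,250), claws at (238,123) and (237,236). I'll refine the pose.

Run:
```python
from h import *
c=load('pics/wrist2.npy');s=load('pics/wrist2s.npy');pose=(s['eef_pos'],s['eef_rot'])
uv,X=cloud(c,pose)
m=(uv[:,0]>220)&(uv[:,0]<285)&(uv[:,1]>90)&(uv[:,1]<272)
for n,a,b in(('handle',126,142),('plate',66,80)):
    k=m&(X[:,2]>a)&(X[:,2]<b);P=X[k]
    r=cv2.minAreaRect(P[:,:2].astype(np.float32));d=P[:,:2]-P[:,:2].mean(0);w=np.linalg.svd(d,full_matrices=0)[2][0]
    print(n,len(P),P.mean(0).round(1),np.round(r[0],1),np.round(r[1],1),round(r[2],1),np.degrees(np.arctan2(w[1],w[0])).round(1))
print(shift(s,(579.3,330.5,96),9.5))
```

```text
handle 1817 [579.3 334.4 134.2] [579.6 332.2] [14.  69.9] 9.3 -80.3
plate 929 [568.5 338.4  73.3] [576.7 331.4] [ 19.9 147.9] 9.3 98.5
({'tx': -0.0009, 'ty': 0.363, 'tz': 0.0017, 'turn': -0.0}, 'toolz now', np.float64(9.5))
```

```bash
python3 -m creep '[{"tx":-0.002,"ty":0.12,"tz":0.003,"turn":0.001,"fingers":94},{"tx":-0.004,"ty":0.24,"tz":0.003,"turn":0.001,"fingers":94},{"tx":-0.004,"ty":0.34,"tz":0.003,"turn":0.001,"fingers":94},{"tx":-0.004,"ty":0.363,"tz":0.003,"turn":0.001,"fingers":94},{"tx":-0.004,"ty":0.363,"tz":0.003,"turn":0.001,"fingers":50},{"tx":-0.004,"ty":0.363,"tz":0.003,"turn":0.001,"fingers":30},{"tx":-0.004,"ty":0.363,"tz":0.003,"turn":0.001,"fingers":8},{"tx":-0.004,"ty":0.363,"tz":0.003,"turn":0.001,"fingers":8},{"tx":-0.004,"ty":0.363,"tz":0.003,"turn":0.001,"fingers":8},{"tx":-0.004,"ty":0.363,"tz":0.003,"turn":0.001,"fingers":8},{"tx":-0.004,"ty":0.363,"tz":0.003,"turn":0.001,"fingers":8},{"tx":-0.004,"ty":0.363,"tz":0.003,"turn":0.001,"fingers":8}]' 45
```

```text
clock: 3.45
eef_pos: [579.8, 331.7, 97.3]
eef_rot: [-1.574, -0.002, -1.408]
wrist_force: [0.4, 0.4, 0.2]
finger_gap: 33.4
```

```bash
python3 -m creep '[{"tx":0,"ty":0.006,"tz":0,"turn":0,"fingers":8},{"tx":0,"ty":0.006,"tz":0,"turn":0,"fingers":8},{"tx":0,"ty":0.006,"tz":0,"turn":0,"fingers":8},{"tx":0,"ty":0.006,"tz":0,"turn":0,"fingers":8},{"tx":0,"ty":0.006,"tz":0,"turn":0,"fingers":8},{"tx":0,"ty":0.006,"tz":0,"turn":0,"fingers":8}]' 45
```

```text
clock: 4.05
eef_pos: [580.0, 331.6, 96.1]
eef_rot: [-1.574, -0.002, -1.408]
wrist_force: [1.2, 1.2, -2.0]
finger_gap: 13.7
```

```bash
python3 -m creep '[{"tx":0,"ty":-0.02,"tz":0,"turn":0,"fingers":8},{"tx":0,"ty":-0.06,"tz":0,"turn":0,"fingers":8},{"tx":0,"ty":-0.15,"tz":0,"turn":0,"fingers":8},{"tx":0,"ty":-0.3,"tz":0,"turn":0,"fingers":8},{"tx":0,"ty":-0.45,"tz":0,"turn":0,"fingers":8},{"tx":0,"ty":-0.6,"tz":0,"turn":0,"fingers":8},{"tx":0,"ty":-0.74,"tz":0,"turn":0,"fingers":8},{"tx":0,"ty":-0.8,"tz":0,"turn":0,"fingers":8},{"tx":0,"ty":-0.82,"tz":0,"turn":0,"fingers":8},{"tx":0,"ty":-0.82,"tz":0,"turn":0,"fingers":8}]'
python3 - <<'E'
from h import *
from cell import monitor,optics
s=monitor.read_state();print(s['wrist_force'],s['moment'])
print(shift(s,(570,30,262),-15.9))
c=optics.camera('wrist');np.save('pics/wrist3.npy',c,allow_pickle=True)
np.save('pics/wrist3s.npy',s,allow_pickle=True)
cv2.imwrite('pics/wrist3.png',c['frame'][:,:,::-1])
E
```

```text
clock: 5.05
eef_pos: [580.2, 332.0, 259.3]
eef_rot: [-1.575, -0.003, -1.408]
wrist_force: [0.1, -0.2, -5.2]
finger_gap: 14.0
[ 0.13029274 -0.19867073 -5.17329296] [-0.08311498  0.18550108 -0.00515993]
({'tx': 1.4817, 'ty': -0.0085, 'tz': -0.2956, 'turn': 0.1402}, 'toolz now', np.float64(9.34))
```

View pics/wrist3.png

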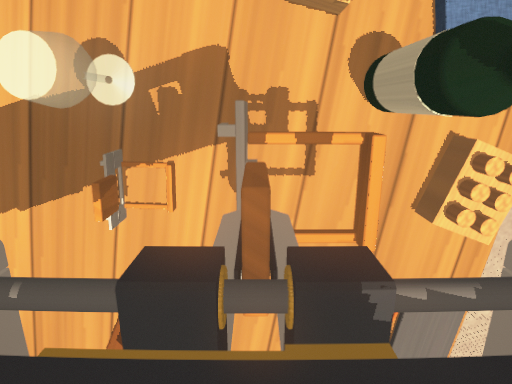

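```bash
python3 -m creep '[{"tx":0.06,"ty":0,"tz":0.02,"turn":0.01,"fingers":8},{"tx":0.18,"ty":0,"tz":0.04,"turn":0.03,"fingers":8},{"tx":0.32,"ty":0,"tz":0.05,"turn":0.06,"fingers":8},{"tx":0.48,"ty":0,"tz":0.05,"turn":0.09,"fingers":8},{"tx":0.64,"ty":0,"tz":0.05,"turn":0.12,"fingers":8},{"tx":0.78,"ty":0,"tz":0.05,"turn":0.14,"fingers":8},{"tx":0.87,"ty":0,"tz":0.05,"turn":0.14,"fingers":8},{"tx":0.92,"ty":0,"tz":0.05,"turn":0.14,"fingers":8},{"tx":0.92,"ty":0,"tz":0.05,"turn":0.14,"fingers":8}]'
python3 - <<'E'
from h import *
from cell import monitor,optics
s=monitor.read_state()
print(shift(s,(570,30,262),-15.9))
E
```

```text
clock: 6.0
eef_pos: [620.0, 151.1, 258.6]
eef_rot: [-1.575, -0.005, -1.848]
wrist_force: [0.1, 0.4, -4.6]
finger_gap: 14.0
({'tx': 0.651, 'ty': -0.0132, 'tz': -0.075, 'turn': 0.0002}, 'toolz now', np.float64(-15.86))
```

```bash
python3 -m creep '[{"tx":0.08,"ty":0,"tz":-0.01,"turn":0,"fingers":8},{"tx":0.22,"ty":0,"tz":-0.03,"turn":0,"fingers":8},{"tx":0.36,"ty":0,"tz":-0.05,"turn":0,"fingers":8},{"tx":0.5,"ty":0,"tz":-0.075,"turn":0,"fingers":8},{"tx":0.6,"ty":0,"tz":-0.075,"turn":0,"fingers":8},{"tx":0.65,"ty":0,"tz":-0.075,"turn":0,"fingers":8},{"tx":0.65,"ty":0,"tz":-0.075,"turn":0,"fingers":8},{"tx":0.65,"ty":0,"tz":-0.075,"turn":0,"fingers":8}]'
python3 - <<'E'
from h import *
from cell import monitor,optics
s=monitor.read_state();print(s['eef_pos'],s['eef_rot'])
for n in('wrist','top','scene'):
    c=optics.camera(n);np.save(f'pics/{n}4.npy',c,allow_pickle=True)
    cv2.imwrite(f'pics/{n}4.png',c['frame'][:,:,::-1])
    if n=='scene': cv2.imwrite('pics/scene4c.png',cv2.resize(c['frame'][115:265,200:360,::-1],None,fx=4,fy=4,interpolation=cv2.INTER_CUBIC))
    if n=='top': cv2.imwrite('pics/top4c.png',cv2.resize(c['frame'][160:290,190:320,::-1],None,fx=4,fy=4,interpolation=cv2.INTER_CUBIC))
np.save('pics/s4.npy',s,allow_pickle=True)
E
```

```text
clock: 6.8
eef_pos: [570.3, 31.2, 259.3]
eef_rot: [-1.575, -0.005, -1.847]
wrist_force: [0.1, 0.7, -5.1]
finger_gap: 13.6
[570.29512905  31.18981994 259.27307879] [-1.57515376 -0.00483599 -1.84673189]
```

View pics/wrist4.png

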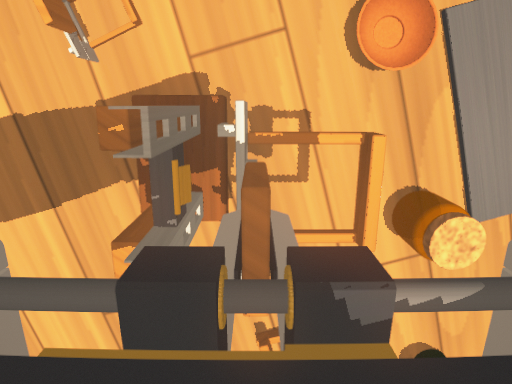

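View pics/scene4c.png

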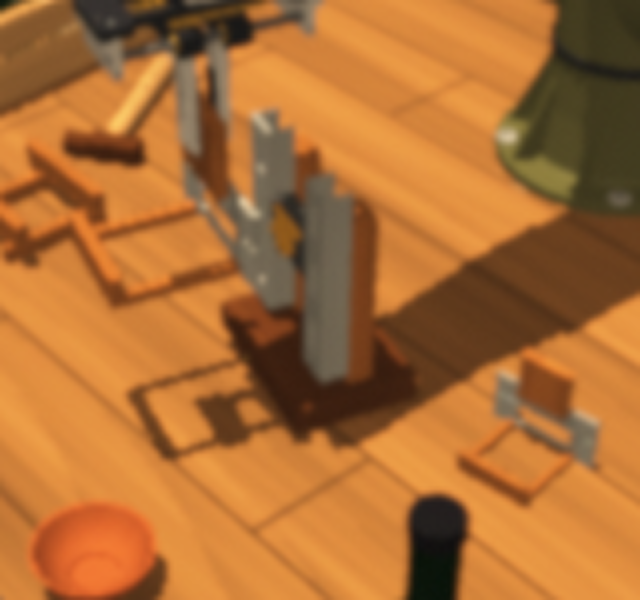

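View pics/top4c.png

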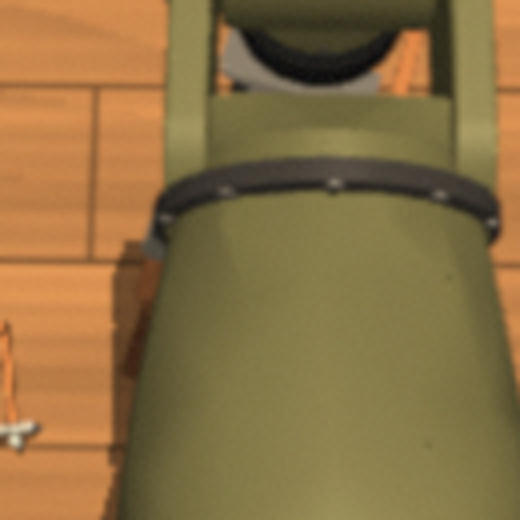

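The wrist view shows the +y strip's front face with its three slots, the top one at about (163,128). The held cradle's claw is at about (228,128), and the brass latch at (182,188). I'll enlarge this.

Run:
```python
from h import *
c=load('pics/wrist4.npy')
cv2.imwrite('pics/wrist4c.png',cv2.resize(c['frame'][90:260,120:280,::-1],None,fx=4.8,fy=3.5,interpolation=cv2.INTER_CUBIC))
s=load('pics/s4.npy');pose=(s['eef_pos'],s['eef_rot'])
uv,X=cloud(c,pose)
a=np.radians(-15.9);ex=np.array([np.cos(a),np.sin(a)]);ey=np.array([-ex[1],ex[0]])
U=X[:,:2]@ex;V=X[:,:2]@ey;Z=X[:,2]
im=lambda A:A.reshape(384,512) if len(A)==384*512 else None
F=np.full((384,512,3),np.nan);F[uv[:,1],uv[:,0]]=np.c_[U,V,Z]
for r in (115,121,125,130,135,140,145):
    print(r,[(x,*F[r,x].round().astype(int).tolist()) for x in range(143,206,4)])
```

```text
115 [(143, 466, 251, 230), (147, 468, 251, 231), (151, 469, 251, 224), (155, 469, 251, 216), (159, 469, 251, 206), (163, 469, 250, 196), (167, 469, 250, 185), (171, 469, 250, 174), (175, 469, 249, 160), (179, 468, 249, 144), (183, 468, 248, 129), (187, 468, 248, 111), (191, 456, 245, 30), (195, 467, 246, 64), (199, 469, 246, 45), (203, 471, 245, 29)]
121 [(143, 465, 248, 230), (147, 468, 248, 229), (151, 468, 247, 223), (155, 468, 247, 215), (159, 442, 242, 121), (163, 465, 245, 184), (167, 468, 245, 184), (171, 468, 245, 174), (175, 469, 244, 162), (179, 443, 238, 40), (183, 467, 242, 123), (187, 469, 242, 114), (191, 455, 238, 29), (195, 468, 239, 65), (199, 469, 239, 48), (203, 471, 238, 31)]
125 [(143, 465, 245, 231), (147, 468, 245, 231), (151, 469, 245, 225), (155, 469, 244, 217), (159, 442, 238, 122), (163, 465, 242, 185), (167, 468, 242, 184), (171, 469, 242, 175), (175, 469, 241, 162), (179, 443, 233, 42), (183, 467, 238, 124), (187, 469, 238, 115), (191, 455, 233, 29), (195, 467, 235, 65), (199, 469, 234, 48), (203, 471, 233, 30)]
130 [(143, 465, 242, 230), (147, 468, 242, 
[... 664 characters left out ...]
0 [(143, 464, 235, 231), (147, 467, 235, 230), (151, 469, 235, 228), (155, 468, 234, 218), (159, 468, 233, 209), (163, 469, 232, 200), (167, 469, 231, 189), (171, 469, 229, 177), (175, 469, 228, 164), (179, 469, 227, 151), (183, 468, 225, 134), (187, 449, 213, 29), (191, 454, 213, 29), (195, 460, 213, 29), (199, 465, 213, 30), (203, 470, 213, 30)]
145 [(143, 464, 232, 230), (147, 467, 232, 230), (151, 468, 231, 227), (155, 469, 231, 220), (159, 468, 229, 210), (163, 469, 228, 201), (167, 469, 227, 191), (171, 469, 226, 179), (175, 469, 224, 166), (179, 466, 221, 140), (183, 444, 207, 30), (187, 449, 207, 29), (191, 454, 207, 32), (195, 459, 207, 29), (199, 465, 207, 31), (203, 470, 207, 29)]
```

View pics/wrist4c.png

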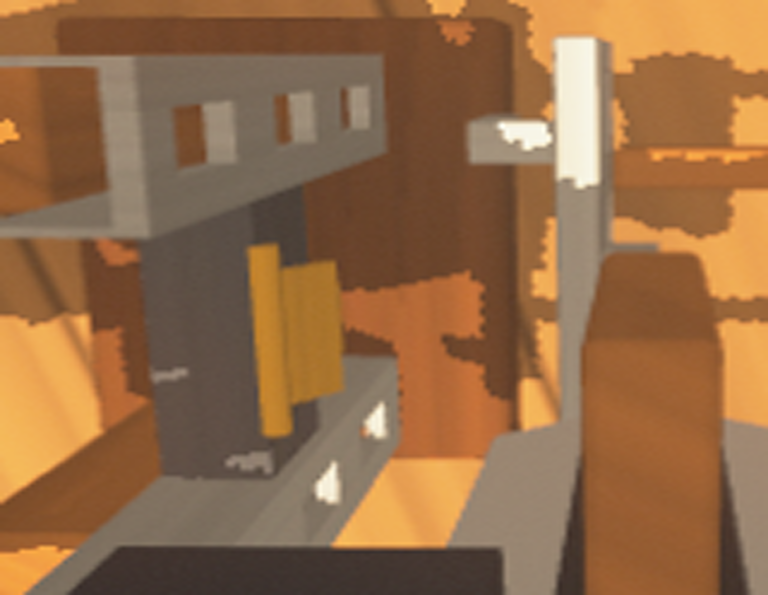

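```bash
cat > m.py <<'E'
from h import *
def meas(c,s,a=-15.9):
    pose=(s['eef_pos'],s['eef_rot'])
    uv,X=cloud(c,pose)
    a=np.radians(a);ex=np.array([np.cos(a),np.sin(a)]);ey=np.array([-ex[1],ex[0]])
    U=X[:,:2]@ex;V=X[:,:2]@ey;Z=X[:,2]
    t=s['eef_pos'];tu,tv=t[:2]@ex,t[:2]@ey
    print('TCP u,v,z',tu.round(1),tv.round(1),t[2].round(1))
    def rep(n,m):
        if m.sum()<5: print(n,'few');return
        print(n,m.sum(),'u',np.percentile(U[m],[3,50,97]).round(1),'v',np.percentile(V[m],[2,50,98]).round(1),'z',np.percentile(Z[m],[3,50,97]).round(1),'px',uv[m].min(0),uv[m].max(0))
    return uv,U,V,Z,rep,(tu,tv,t[2])
E
python3 - <<'E'
from m import *
c=load('pics/wrist4.npy');s=load('pics/s4.npy')
uv,U,V,Z,rep,T=meas(c,s)
b=lambda x0,x1,y0,y1:(uv[:,0]>=x0)&(uv[:,0]<=x1)&(uv[:,1]>=y0)&(uv[:,1]<=y1)
rep('ledge',b(158,170,115,142)&(Z>181)&(Z<187)&(U>460)&(U<467.5))
face=b(146,205,104,160)&(abs(U-469)<3)&(Z>40)&(Z<222)
rep('face',face)
A=np.c_[V[face],Z[face],np.ones(face.sum())];print('plane U=aV+bZ+c',np.linalg.lstsq(A,U[face],rcond=None)[0])
rep('hole left',b(155,161,110,145)&(U<450))
rep('strip top',b(120,150,100,170)&(Z>227)&(Z<235))
z0=T[2]-96
rep('neck top',b(210,237,110,145)&(Z>z0+50)&(Z<z0+64))
rep('plate top',b(232,250,95,205)&(Z>z0+69)&(Z<z0+79))
pt=b(232,250,95,205)&(Z>z0+69)&(Z<z0+79)
k=np.polyfit(V[pt],U[pt],1);print('plate slope deg',np.degrees(np.arctan(k[0])))
rep('handle top',b(230,280,150,250)&(Z>z0+130)&(Z<z0+140))
E
```

```text
TCP u,v,z 539.9 186.2 259.3
ledge 87 u [463.8 465.7 467.4] v [233.3 239.8 246.8] z [182.4 183.4 184.7] px [162 119] [167 136]
face 1571 u [466.8 468.7 469. ] v [223.7 240.4 256.7] z [ 52.8 167.6 220.2] px [151 106] [200 160]
plane U=aV+bZ+c [ 3.68623371e-03 -6.10287602e-04  4.67769762e+02]
hole left 100 u [442.  442.5 442.9] v [227.  235.3 243.1] z [115.8 124.7 133.1] px [156 120] [161 137]
strip top 586 u [451.  465.8 468.9] v [223.8 240.4 257.2] z [228.1 230.4 231.6] px [120 106] [150 158]
neck top 217 u [513.3 518.9 524.9] v [237.  241.  244.5] z [221.7 222.9 224.3] px [217 125] [235 136]
plate top 865 u [526.  528.6 531.6] v [195.2 232.2 259.4] z [235.4 236.7 238. ] px [235 100] [250 205]
plate slope deg 0.9461767376296464
handle top 2140 u [530.7 538.9 547.6] v [189.9 204.6 221. ] z [295.1 297.6 300.4] px [230 184] [280 250]
```

The ledge of the top slot sits at z≈184, which makes the strips about 7 mm high. The strip tops at 230.4 mm and the lower slots at 124 and 65 agree. The claw underside is at 214.8, so I need about 9 mm down, 0.7 mm towards -v and about 57 mm in. I'll approach partway and re-check.

```bash
python3 -m creep '[{"tx":0.002,"ty":0.015,"tz":-0.02,"turn":0,"fingers":8},{"tx":0.004,"ty":0.03,"tz":-0.06,"turn":0,"fingers":8},{"tx":0.004,"ty":0.045,"tz":-0.1,"turn":0,"fingers":8},{"tx":0.004,"ty":0.045,"tz":-0.14,"turn":0,"fingers":8},{"tx":0.004,"ty":0.045,"tz":-0.17,"turn":0,"fingers":8},{"tx":0.004,"ty":0.045,"tz":-0.18,"turn":0,"fingers":8},{"tx":0.004,"ty":0.045,"tz":-0.18,"turn":0,"fingers":8},{"tx":0.004,"ty":0.045,"tz":-0.18,"turn":0,"fingers":8}]'
python3 - <<'E'
from m import *
from cell import monitor,optics
s=monitor.read_state();c=optics.camera('wrist');np.save('pics/wrist5.npy',c,allow_pickle=True);np.save('pics/s5.npy',s,allow_pickle=True)
cv2.imwrite('pics/wrist5.png',cv2.resize(c['frame'][80:270,120:290,::-1],None,fx=4,fy=3,interpolation=cv2.INTER_CUBIC))
uv,U,V,Z,rep,T=meas(c,s)
b=lambda x0,x1,y0,y1:(uv[:,0]>=x0)&(uv[:,0]<=x1)&(uv[:,1]>=y0)&(uv[:,1]<=y1)
z0=T[2]-96
rep('ledge',b(140,236,95,170)&(Z>180)&(Z<187)&(U>461)&(U<467.5)&(V>225)&(V<255))
rep('face',b(140,236,95,170)&(abs(U-469)<3)&(Z>40)&(Z<225))
rep('neck top',b(205,237,110,145)&(Z>z0+50)&(Z<z0+64)&(U>472))
rep('plate top',b(232,250,95,205)&(Z>z0+69)&(Z<z0+79))
E
```

```text
clock: 7.75
eef_pos: [535.5, 40.1, 250.5]
eef_rot: [-1.575, -0.005, -1.847]
wrist_force: [1.1, 0.6, -5.1]
finger_gap: 13.9
TCP u,v,z 504.0 185.2 250.5
ledge 80 u [464.2 465.8 467.4] v [233.1 239.3 246.1] z [181.9 183.4 184.7] px [205 119] [210 136]
face 904 u [466.6 468.9 469.2] v [203.5 241.5 256.6] z [ 62.7 173.9 222.4] px [202 104] [228 170]
neck top 215 u [477.4 482.9 489. ] v [236.  240.1 243.5] z [212.9 214.1 215.2] px [217 125] [235 136]
plate top 867 u [490.1 492.7 495.7] v [194.1 231.7 258.5] z [226.6 227.9 229.2] px [235 100] [250 205]
```

View pics/wrist5.png

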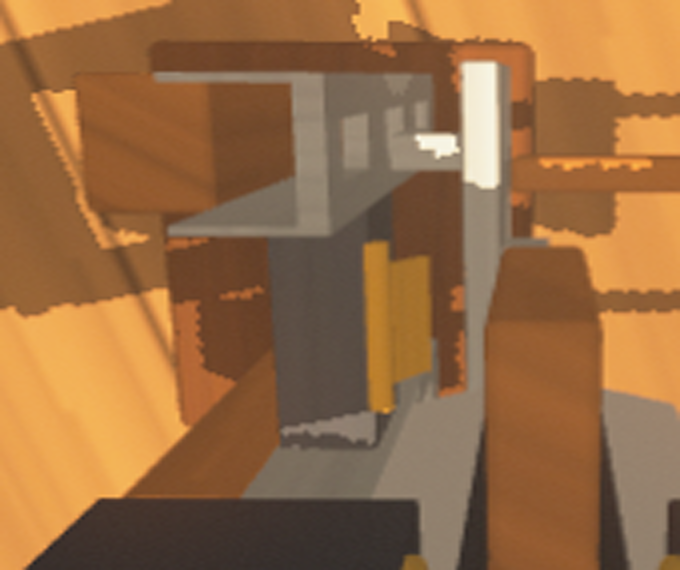

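Claw v is 239.8 against the slot's 239.5, and the claws are about 22 mm above the ledge. The gap to the strips is about 21 mm. I'll feel in slowly.

```bash
python3 -m creep '[{"tx":0.001,"ty":0,"tz":-0.015,"turn":0,"fingers":8},{"tx":0.001,"ty":0,"tz":-0.03,"turn":0,"fingers":8},{"tx":0.001,"ty":0,"tz":-0.04,"turn":0,"fingers":8},{"tx":0.001,"ty":0,"tz":-0.048,"turn":0,"fingers":8},{"tx":0.001,"ty":0,"tz":-0.055,"turn":0,"fingers":8},{"tx":0.001,"ty":0,"tz":-0.06,"turn":0,"fingers":8},{"tx":0.001,"ty":0,"tz":-0.06,"turn":0,"fingers":8}]'
```

```text
clock: 8.5
eef_pos: [523.9, 43.2, 250.5]
eef_rot: [-1.575, -0.005, -1.847]
wrist_force: [0.7, 0.2, -4.9]
finger_gap: 14.1
```

```bash
python3 -m creep '[{"tx":0,"ty":0,"tz":-0.008,"turn":0,"fingers":8},{"tx":0,"ty":0,"tz":-0.016,"turn":0,"fingers":8},{"tx":0,"ty":0,"tz":-0.024,"turn":0,"fingers":8},{"tx":0,"ty":0,"tz":-0.032,"turn":0,"fingers":8},{"tx":0,"ty":0,"tz":-0.035,"turn":0,"fingers":8},{"tx":0,"ty":0,"tz":-0.035,"turn":0,"fingers":8}]'
python3 - <<'E'
from m import *
from cell import monitor,optics
s=monitor.read_state();c=optics.camera('wrist')
cv2.imwrite('pics/wrist6.png',cv2.resize(c['frame'][80:270,120:290,::-1],None,fx=4,fy=3,interpolation=cv2.INTER_CUBIC))
uv,U,V,Z,rep,T=meas(c,s)
b=lambda x0,x1,y0,y1:(uv[:,0]>=x0)&(uv[:,0]<=x1)&(uv[:,1]>=y0)&(uv[:,1]<=y1)
z0=T[2]-96
rep('face',b(140,236,95,170)&(abs(U-469)<3)&(Z>200)&(Z<227))
rep('plate top',b(229,250,95,205)&(Z>z0+69)&(Z<z0+79)&(U>470))
E
```

```text
clock: 9.1
eef_pos: [517.0, 45.1, 250.5]
eef_rot: [-1.575, -0.005, -1.847]
wrist_force: [0.3, 0.5, -4.1]
finger_gap: 14.0
TCP u,v,z 484.9 185.0 250.5
face 143 u [468.8 469.  471.2] v [223.9 239.9 256.5] z [201.1 217.1 226.8] px [232 104] [236 164]
plate top 867 u [471.  473.5 476.6] v [194.  231.4 258.2] z [226.5 227.9 229.2] px [235 100] [250 205]
```

View pics/wrist6.png

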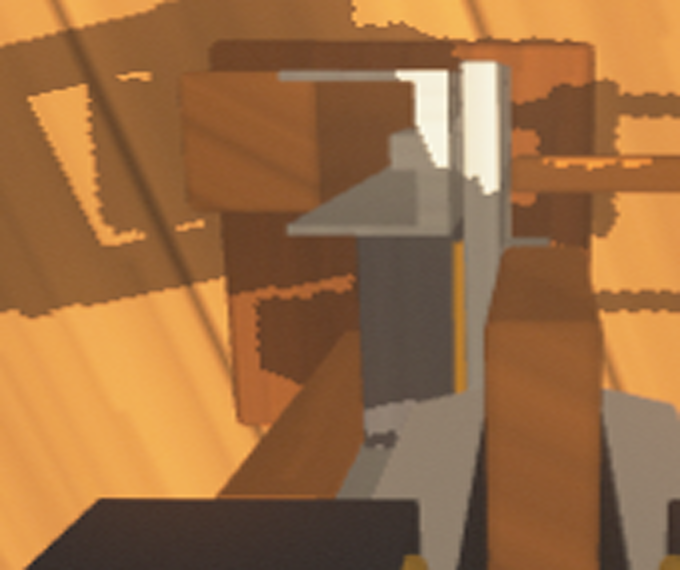

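Both views agree that the claw is through: it shows behind the strip at crop (400,150), with no contact force. I'll close the remaining 2 mm gently.

```bash
python3 -m creep '[{"tx":0,"ty":0,"tz":-0.003,"turn":0,"fingers":8},{"tx":0,"ty":0,"tz":-0.005,"turn":0,"fingers":8},{"tx":0,"ty":0,"tz":-0.007,"turn":0,"fingers":8},{"tx":0,"ty":0,"tz":-0.007,"turn":0,"fingers":8}]'
```

```text
clock: 9.55
eef_pos: [515.7, 45.5, 250.5]
eef_rot: [-1.575, -0.005, -1.846]
wrist_force: [0.2, 0.1, -4.1]
finger_gap: 13.7
```

```bash
python3 -m creep '[{"tx":0,"ty":0,"tz":-0.002,"turn":0,"fingers":8},{"tx":0,"ty":0,"tz":-0.004,"turn":0,"fingers":8},{"tx":0,"ty":0,"tz":-0.004,"turn":0,"fingers":8}]'
```

```text
clock: 9.85
eef_pos: [515.2, 45.6, 250.6]
eef_rot: [-1.574, -0.005, -1.847]
wrist_force: [2.0, -0.9, -5.2]
finger_gap: 14.1
```

The plate now touches the strips lightly (about 2 N). I'll back off 0.6 mm and go down slowly.

```bash
python3 -m creep '[{"tx":0,"ty":0,"tz":0.003,"turn":0,"fingers":8},{"tx":0,"ty":0.008,"tz":0.003,"turn":0,"fingers":8},{"tx":0,"ty":0.016,"tz":0.003,"turn":0,"fingers":8},{"tx":0,"ty":0.024,"tz":0.003,"turn":0,"fingers":8},{"tx":0,"ty":0.03,"tz":0.003,"turn":0,"fingers":8},{"tx":0,"ty":0.03,"tz":0.003,"turn":0,"fingers":8}]'
```

```text
clock: 10.45
eef_pos: [516.2, 45.3, 245.0]
eef_rot: [-1.572, -0.005, -1.847]
wrist_force: [5.4, -1.1, 0.7]
finger_gap: 13.5
```

```bash
python3 -m creep '[{"tx":0,"ty":0.006,"tz":-0.002,"turn":0,"fingers":8},{"tx":0,"ty":0.012,"tz":-0.002,"turn":0,"fingers":8},{"tx":0,"ty":0.018,"tz":-0.002,"turn":0,"fingers":8},{"tx":0,"ty":0.024,"tz":-0.002,"turn":0,"fingers":8},{"tx":0,"ty":0.024,"tz":-0.002,"turn":0,"fingers":8}]'
```

```text
clock: 10.95
eef_pos: [515.9, 45.4, 240.0]
eef_rot: [-1.572, -0.005, -1.847]
wrist_force: [4.6, -0.8, -1.5]
finger_gap: 13.8
```

```bash
python3 -m creep '[{"tx":0,"ty":0.006,"tz":0,"turn":0,"fingers":8},{"tx":0,"ty":0.012,"tz":0,"turn":0,"fingers":8},{"tx":0,"ty":0.018,"tz":0,"turn":0,"fingers":8},{"tx":0,"ty":0.024,"tz":0,"turn":0,"fingers":8},{"tx":0,"ty":0.03,"tz":0,"turn":0,"fingers":8},{"tx":0,"ty":0.03,"tz":0,"turn":0,"fingers":8}]'
```

```text
clock: 11.55
eef_pos: [515.7, 45.4, 233.6]
eef_rot: [-1.573, -0.005, -1.847]
wrist_force: [3.8, -1.8, -5.1]
finger_gap: 13.5
```

```bash
python3 -m creep '[{"tx":0,"ty":0.005,"tz":0,"turn":0,"fingers":8},{"tx":0,"ty":0.01,"tz":0,"turn":0,"fingers":8},{"tx":0,"ty":0.015,"tz":0,"turn":0,"fingers":8},{"tx":0,"ty":0.015,"tz":0,"turn":0,"fingers":8}]'
```

```text
clock: 11.95
eef_pos: [515.7, 45.4, 230.5]
eef_rot: [-1.573, -0.005, -1.847]
wrist_force: [4.6, -1.5, -4.4]
finger_gap: 13.8
```

```bash
python3 -m creep '[{"tx":0,"ty":0.003,"tz":0,"turn":0,"fingers":8},{"tx":0,"ty":0.006,"tz":0,"turn":0,"fingers":8},{"tx":0,"ty":0.009,"tz":0,"turn":0,"fingers":8},{"tx":0,"ty":0.009,"tz":0,"turn":0,"fingers":8}]'
```

```text
clock: 12.35
eef_pos: [515.7, 45.4, 228.6]
eef_rot: [-1.573, -0.005, -1.847]
wrist_force: [2.7, -0.9, -2.8]
finger_gap: 13.5
```

```bash
python3 -m creep '[{"tx":0,"ty":0.003,"tz":0,"turn":0,"fingers":8},{"tx":0,"ty":0.006,"tz":0,"turn":0,"fingers":8},{"tx":0,"ty":0.006,"tz":0,"turn":0,"fingers":8},{"tx":0,"ty":0.006,"tz":0,"turn":0,"fingers":8}]';  python3 - <<'E'
from m import *
from cell import monitor,optics
s=monitor.read_state();c=optics.camera('wrist');print(s['moment'])
cv2.imwrite('pics/wrist7.png',cv2.resize(c['frame'][80:270,120:290,::-1],None,fx=4,fy=3,interpolation=cv2.INTER_CUBIC))
uv,U,V,Z,rep,T=meas(c,s)
b=lambda x0,x1,y0,y1:(uv[:,0]>=x0)&(uv[:,0]<=x1)&(uv[:,1]>=y0)&(uv[:,1]<=y1)
z0=T[2]-96
rep('plate top',b(225,250,95,205)&(Z>z0+66)&(Z<z0+82)&(U>470))
rep('neck',b(205,237,110,150)&(Z>z0+50)&(Z<z0+66)&(U>450)&(U<463))
c=optics.camera('scene');cv2.imwrite('pics/scene7.png',cv2.resize(c['frame'][115:235,220:340,::-1],None,fx=5,fy=5,interpolation=cv2.INTER_CUBIC))
E
```

```text
clock: 12.75
eef_pos: [515.6, 45.4, 227.7]
eef_rot: [-1.573, -0.005, -1.847]
wrist_force: [-0.1, -1.8, 4.7]
finger_gap: 14.0
[-0.08665078  0.24576696 -0.06792005]
TCP u,v,z 483.4 184.9 227.7
plate top 808 u [470.1 472.4 475.5] v [193.7 230.4 258.6] z [201.9 205.2 206.6] px [236 100] [250 205]
neck 92 u [450.7 457.6 459.7] v [225.7 237.9 243.3] z [182.6 191.  192.6] px [209 124] [222 150]
```

View pics/wrist7.png

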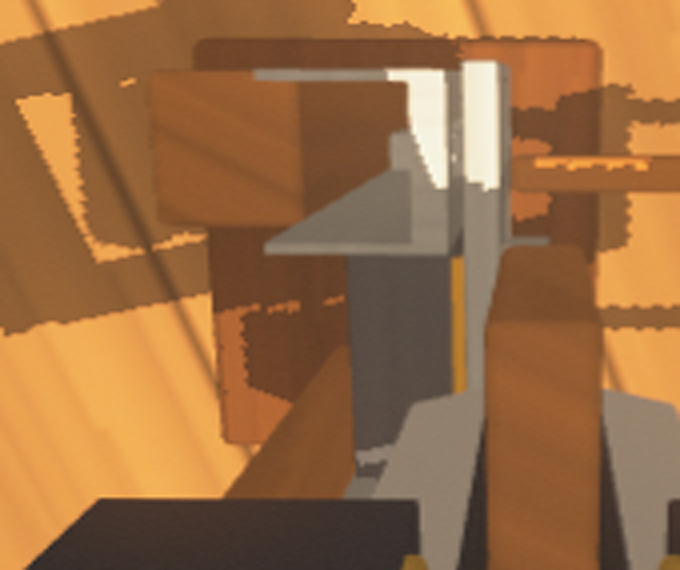

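View pics/scene7.png

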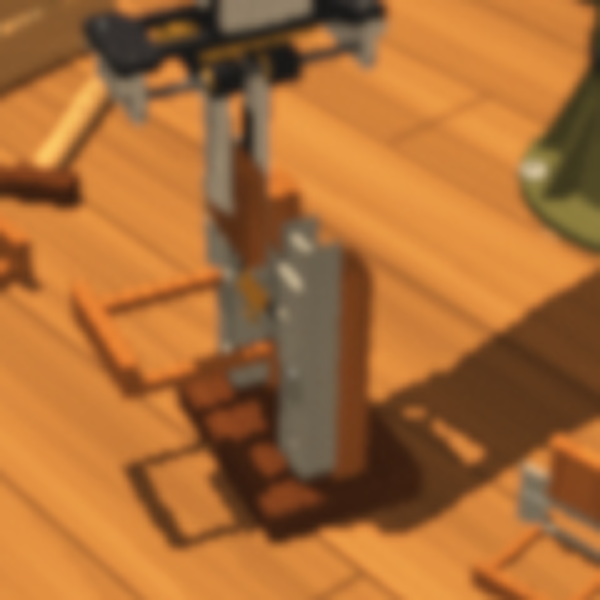

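The necks are at ledge height. Outward push has dropped to zero and down force has risen from −2.8 to +4.7 N, so the latch has probably snapped. I'll press slightly more to confirm.

```bash
python3 -m creep '[{"tx":0,"ty":0.003,"tz":0,"turn":0,"fingers":8},{"tx":0,"ty":0.006,"tz":0,"turn":0,"fingers":8},{"tx":0,"ty":0.006,"tz":0,"turn":0,"fingers":8}]'
```

```text
clock: 13.15
eef_pos: [515.6, 45.4, 227.6]
eef_rot: [-1.572, -0.004, -1.847]
wrist_force: [-2.4, -2.1, 13.6]
finger_gap: 13.6
```

It has hit a hard stop: 0.1 mm of travel for 9 N more. Next is a small upward tug to test the lock.

```bash
python3 -m creep '[{"tx":0,"ty":-0.004,"tz":0,"turn":0,"fingers":8},{"tx":0,"ty":-0.008,"tz":0,"turn":0,"fingers":8},{"tx":0,"ty":-0.011,"tz":0,"turn":0,"fingers":8},{"tx":0,"ty":-0.011,"tz":0,"turn":0,"fingers":8}]'
```

```text
clock: 13.55
eef_pos: [515.4, 45.5, 229.3]
eef_rot: [-1.573, -0.005, -1.847]
wrist_force: [0.2, 0.5, -4.7]
finger_gap: 13.8
```

```bash
python3 -m creep '[{"tx":0,"ty":-0.003,"tz":0,"turn":0,"fingers":8},{"tx":0,"ty":-0.005,"tz":0,"turn":0,"fingers":8},{"tx":0,"ty":-0.005,"tz":0,"turn":0,"fingers":8}]'
```

```text
clock: 13.85
eef_pos: [515.2, 45.5, 229.6]
eef_rot: [-1.574, -0.005, -1.847]
wrist_force: [3.1, -0.3, -12.8]
finger_gap: 13.8
```

It locks: the rise stops after about 1.9 mm and the pull builds to −12.8 N. I'll seat it again, then release. Opening to 40 mm keeps the rear finger clear between the strips.

```bash
python3 -m creep '[{"tx":0,"ty":0.004,"tz":0.001,"turn":0,"fingers":8},{"tx":0,"ty":0.008,"tz":0.001,"turn":0,"fingers":8},{"tx":0,"ty":0.012,"tz":0.001,"turn":0,"fingers":8},{"tx":0,"ty":0.012,"tz":0.001,"turn":0,"fingers":8}]'
```

```text
clock: 14.25
eef_pos: [515.5, 45.4, 227.8]
eef_rot: [-1.574, -0.005, -1.847]
wrist_force: [-1.2, -0.1, 0.2]
finger_gap: 13.6
```

```bash
python3 -m creep '[{"tx":0,"ty":0,"tz":0,"turn":0,"fingers":20},{"tx":0,"ty":0,"tz":0,"turn":0,"fingers":34},{"tx":0,"ty":0,"tz":0,"turn":0,"fingers":34},{"tx":0,"ty":0,"tz":0,"turn":0,"fingers":34},{"tx":0,"ty":0,"tz":0,"turn":0,"fingers":34}]'
```

```text
clock: 14.75
eef_pos: [515.5, 45.4, 227.8]
eef_rot: [-1.574, -0.005, -1.847]
wrist_force: [-0.1, 0.5, 0.7]
finger_gap: 34.0
```

```bash
python3 -m creep '[{"tx":0,"ty":-0.04,"tz":0,"turn":0,"fingers":34},{"tx":0,"ty":-0.1,"tz":0,"turn":0,"fingers":34},{"tx":0,"ty":-0.2,"tz":0,"turn":0,"fingers":34},{"tx":0,"ty":-0.35,"tz":0,"turn":0,"fingers":34},{"tx":0,"ty":-0.5,"tz":0,"turn":0,"fingers":34},{"tx":0,"ty":-0.6,"tz":0,"turn":0,"fingers":34},{"tx":0,"ty":-0.6,"tz":0,"turn":0,"fingers":34}]'
python3 - <<'E'
from m import *
from cell import monitor,optics
s=monitor.read_state();c=optics.camera('wrist')
cv2.imwrite('pics/wrist8.png',c['frame'][:,:,::-1])
np.save('pics/wrist8.npy',c,allow_pickle=True);np.save('pics/s8.npy',s,allow_pickle=True)
c=optics.camera('scene');cv2.imwrite('pics/scene8.png',c['frame'][:,:,::-1])
np.save('pics/scene8.npy',c,allow_pickle=True)
cv2.imwrite('pics/scene8c.png',cv2.resize(c['frame'][125:225,230:330,::-1],None,fx=6,fy=6,interpolation=cv2.INTER_CUBIC))
E
```

```text
clock: 15.45
eef_pos: [516.5, 45.9, 351.5]
eef_rot: [-1.568, -0.003, -1.847]
wrist_force: [1.2, -0.4, -1.3]
finger_gap: 33.9
```

View pics/wrist8.png

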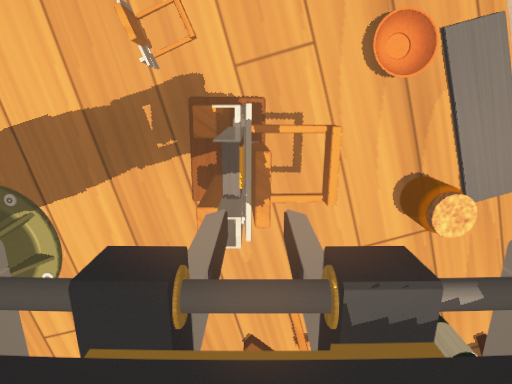

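View pics/scene8c.png

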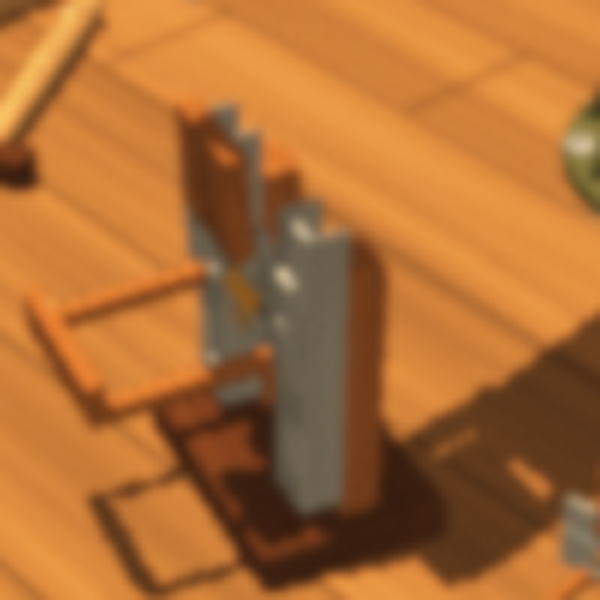

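View pics/scene8.png

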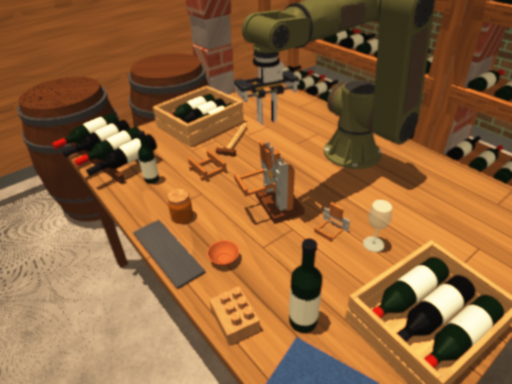

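The cradle hangs on the stand and the gripper is clear; the glass, jar, dish and rest look untouched. Last numeric check is height, level and latch.

Run:
```python
from m import *
c=load('pics/wrist8.npy');s=load('pics/s8.npy')
uv,U,V,Z,rep,T=meas(c,s)
b=lambda x0,x1,y0,y1:(uv[:,0]>=x0)&(uv[:,0]<=x1)&(uv[:,1]>=y0)&(uv[:,1]<=y1)
rep('handle top',b(235,285,140,235)&(Z>258)&(Z<275))
rep('plate top',b(225,265,95,240)&(Z>199)&(Z<213)&(U>468.5)&(U<480))
pt=b(225,265,95,240)&(Z>199)&(Z<213)&(U>468.5)&(U<480);print('tilt z/v',np.polyfit(V[pt],Z[pt],1))
rep('front bar',b(315,345,120,205)&(Z>120)&(Z<175))
rgb=c['frame'][uv[:,1],uv[:,0]].astype(int);br=(rgb[:,0]>150)&(rgb[:,2]<70)&b(235,262,140,205)&(Z>130)&(Z<200)
rep('brass',br)
sc=load('pics/scene8.npy');s0=load('pics/scene0.npy')
ex=np.array([np.cos(np.radians(-15.9)),np.sin(np.radians(-15.9))]);
for n,q in(('before',s0),('after',sc)):
    u,X=cloud(q);r=q['frame'][u[:,1],u[:,0]].astype(int)
    m=(u[:,0]>262)&(u[:,0]<278)&(u[:,1]>162)&(u[:,1]<185)&(r[:,0]-r[:,2]>85)&(X[:,2]>110)&(X[:,2]<200)&(r[:,0]-r[:,1]<70)
    P=X[m];print(n,m.sum(),'u',np.percentile(P[:,:2]@ex,[5,50,95,100]).round(1),'z',np.percentile(P[:,2],[5,50,95]).round(1))
a,bb=s0['frame'].astype(int),sc['frame'].astype(int)
for n,(x0,x1,y0,y1) in dict(goblet=(362,395,198,252),jar=(165,192,188,224),dish=(207,242,240,270),rest=(188,228,148,180),small=(318,352,204,238)).items():
    print(n,abs(a-bb)[y0:y1,x0:x1].mean().round(2))
from cell import monitor;print(monitor.read_state()['clock'])
```

```text
TCP u,v,z 484.2 185.7 351.5
handle top 1225 u [483.1 489.5 496.2] v [152.4 187.6 219.1] z [263.  264.9 266.2] px [254 149] [271 226]
plate top 806 u [473.3 476.  479. ] v [114.3 192.8 256.3] z [203.2 204.8 206.4] px [241 104] [251 240]
tilt z/v [3.16888732e-03 2.04189866e+02]
front bar 1381 u [561.8 575.1 585.1] v [136.8 187.9 233.1] z [129.9 152.9 155.5] px [315 125] [340 205]
brass 196 u [465.4 467.9 470.1] v [161.9 186.3 209.8] z [159.5 165.8 167.8] px [239 146] [244 188]
before 36 u [462.2 467.4 476.7 477.6] z [130.6 152.1 166.8]
after 22 u [472.4 474.4 483.7 487. ] z [139.1 149.1 158.6]
goblet 3.53
jar 2.63
dish 2.69
rest 2.89
small 7.92
15.55
```

The plate reads 3 mm further out than before, but the arm may still have been settling. I'll re-measure against the strip face.

```bash
python3 -m creep '[{"tx":-0.05,"ty":0,"tz":0,"turn":0,"fingers":34},{"tx":-0.15,"ty":0,"tz":0.05,"turn":0,"fingers":34},{"tx":-0.2,"ty":0,"tz":0.1,"turn":0,"fingers":34},{"tx":-0.2,"ty":0,"tz":0.1,"turn":0,"fingers":34},{"tx":-0.2,"ty":0,"tz":0.1,"turn":0,"fingers":34},{"tx":-0.2,"ty":0,"tz":0.1,"turn":0,"fingers":34}]'
python3 - <<'E'
from m import *
from cell import monitor,optics
s=monitor.read_state();c=optics.camera('wrist')
cv2.imwrite('pics/wrist9.png',cv2.resize(c['frame'][90:290,150:350,::-1],None,fx=3,fy=3,interpolation=cv2.INTER_CUBIC))
uv,U,V,Z,rep,T=meas(c,s)
rep('strip top',(abs(Z-230.5)<3)&(U>445)&(U<475)&(V>110)&(V<260))
rep('handle top',(abs(Z-266)<4)&(U>475)&(U<505)&(V>145)&(V<225))
k=(abs(Z-205.5)<3.5)&(U>468)&(U<483)&(V>105)&(V<262);rep('plate top',k);print('slopes z/v',np.polyfit(V[k],Z[k],1)[0],'u/v',np.polyfit(V[k],U[k],1)[0])
k=(abs(Z-153)<6)&(U>580)&(U<612)&(V>120)&(V<250);rep('front bar',k)
rgb=c['frame'][uv[:,1],uv[:,0]].astype(int)
rep('brass',(rgb[:,0]>140)&(rgb[:,2]<60)&(abs(V-185)<25)&(U>455)&(U<480)&(Z>120)&(Z<200))
E
```

```text
clock: 16.15
eef_pos: [545.6, 78.8, 347.5]
eef_rot: [-1.574, -0.005, -1.847]
wrist_force: [-0.3, -0.4, 0.2]
finger_gap: 33.9
TCP u,v,z 503.2 225.2 347.5
strip top 369 u [447.4 465.7 469. ] v [121.1 236.9 257.8] z [228.7 230.3 231.7] px [196 147] [223 278]
handle top 1134 u [483.3 489.9 496.4] v [152.4 187.2 219.1] z [263.1 264.9 266.3] px [234 196] [249 268]
plate top 684 u [473.1 475.8 478.7] v [113.9 195.6 257.9] z [203.4 204.7 206. ] px [223 142] [237 273]
slopes z/v -0.0009803955605919808 u/v 0.00523670150210922
front bar 362 u [580.2 582.9 585.9] v [137.4 187.9 232.6] z [152.  153.9 155.4] px [317 159] [325 235]
brass 99 u [465.2 467.  468.7] v [164.3 190.2 209.4] z [164.8 166.2 168. ] px [225 181] [228 219]
```

View pics/wrist9.png

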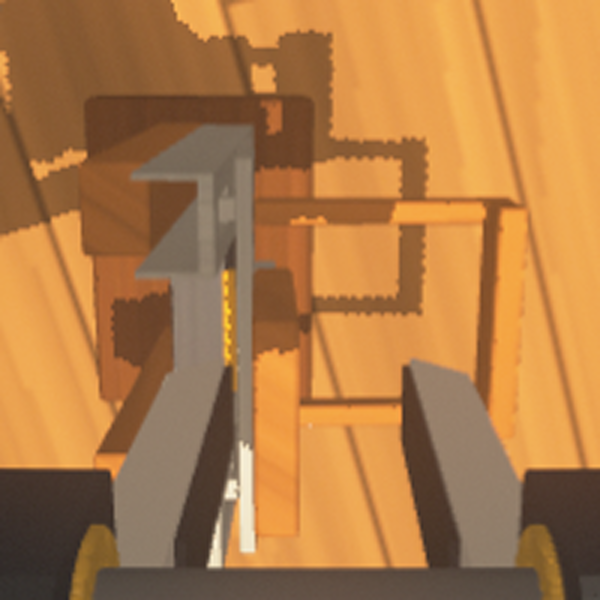

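The cradle hangs home. Plate top is at 204.7 mm, against 205.2 when pressed on the stop, and it's level sideways. It leans about 4° forward in the claws' 3 mm play, which is how it would hang under its own weight. It's steady between two looks, and the arm is clear, so I'm handing in.

```bash
python3 -c "
from cell import manip;print(manip.sign_off())"
```

```text
the job is handed in; nothing more can be done
None
```

The larger cradle is hanging on the stand's top pair of slots, pressed down until it stopped, latched and released. It took about 16 s of the 64 s allowed. I gripped it by the handle and found the slot edge with the wrist camera at about 184 mm, 7 mm above nominal. The claws went in without touching.

**Last checks**
- **Home:** pressing down met a hard stop, with force rising to 13.6 N over 0.1 mm. The claw necks were at the height of the slot edge.
- **Latch:** the outward push dropped to zero at the bottom, as it would if the latch sprang out. An upward tug was stopped after about 1.9 mm at about 13 N, against the 1.5 mm play given. I then pressed the cradle back down and let go.
- **After release:** plate top at 204.7 mm, against 205.2 mm when pressed home; level sideways and steady between two looks.
- **Bystanders:** in the scene image the glass, jar, dish and rest showed only small differences from the start, and look unmoved.

**Caveats**
- **Lean:** after release the cradle leans about 4° forward, with the top of the plate about 4 mm off the strips. I take this as its natural hang within the 3 mm claw play.
- **Tab:** I couldn't see the tab directly. That it is held down is inferred from the cradle's height and the latch locking.

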